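Free the index table: brake lever to the red notch, then hold the index pin up

TASK

The round index table of the punching jig has to be freed so that a colleague can turn it. First swing the black-knobbed brake lever into the red notch (not the white one) so that it sits there by itself, and only then take the yellow index-pin knob, pull it straight up against its spring as far as it goes, and finish still holding it up there with the pin clear of its hole. Leave the dye bottle, the navy spool and the red tin where they stand.

Things in the scene. Friction and masses are not known exactly. Their poses are not given: they have to be found in the camera images.
- jig: fixed grey punching jig, base 150 x 240 x 16 mm (its x, y, z); origin: centre of its underside; x away from the robot at yaw 0, y left. Left half: round steel index table (112 mm across, top at z 34 mm) and, over its rim nearest the robot, a bracket (top 65 mm; its post stands on the -x side) with the index pin in a 20 mm steel bush (x -30, y 60 mm, top 72 mm). Right half: brake lever.
- plunger_knob (a point): centre of the yellow, black-ribbed index-pin knob: an upright cylinder 28 mm across and 33 mm tall, this point 16 mm above its underside and (pin seated) 90 mm above the bench. It moves straight up with the pin.
- plunger (a joint): lift of the index pin in m: 0 = seated (tip 10 mm deep in a hole of the table), 0.018 = pulled fully up against its stop. A spring pulls it down: about 6 N when seated, 13 N when fully up; it falls back when let go.
- pin_hole (a point): mouth of the table hole in which the pin is seated, on the table top
- lever_knob (a point): centre of the brake lever's upright black knob: 24 mm across, 43 mm tall, this point 22 mm above the knob's underside and 61 mm above the bench; 108 mm from the pivot. The lever is a flat steel bar (13 mm wide, top 36 mm above the bench) from the pivot to the knob.
- brake_lever (a joint): angle of the lever about its upright pivot in rad: 0 = pointing to the jig's -x (the robot), positive = knob swung to the jig's -y (right). Range -0.68 to 0.68. It stays where left (0.6 N friction at the knob); a spring ball under the bar drops into the notches at +0.52 and -0.52, needs about 3 N at the knob to go in or out, and centres itself to about 1.5 mm.
- lever_pivot (a point): axis of the lever's pivot at the bar's height, fixed at jig x 52, y -58 mm; the steel hub there is 26 mm across
- lever_index (a point): point of the lever bar above its spring ball, marked by a round brass cap on the bar, 80 mm from the pivot. When the lever is in a notch this point lies above the notch's centre.
- red_notch_centre (a point): centre of the red notch disc (26 mm across, with a raised ring round a black centre), fixed to the jig under the path of the lever, 80 mm from the pivot. Red and white may be either way round.
- white_notch_centre (a point): centre of the white notch disc, alike; the wrong notch
- dye_bottle_mid (a point): bystander: brown dye bottle with a black cap, 34 mm across, 78 mm tall; point half-way up
- navy_spool_mid (a point): bystander: spool of navy thread, 32 mm across, 42 mm tall; point half-way up
- red_tin_mid (a point): bystander: round red tin, 56 mm across, 35 mm tall; point half-way up

How it is judged:
By the outcome, as a careful person would: the job done as asked, in the order asked, and still so for the second after the job is handed in, while the arm keeps its last pose, push and grip.
It also fails if it takes over 46 s, if anything falls off the work surface, if the arm or the gripper's body presses on something with over 40 N, if the wrist force passes 120 N, or if a joint passes its speed limit or range.

ROBOT

A 6-joint arm with a two-finger parallel gripper is mounted at the origin on a cart in front of the work surface, level with it; the furniture and walls round the work are solid. World frame = base frame: x ahead of the robot, y to its left, z up, the work surface at z = 0. Lengths are in m, angles in rad, forces in N, time in s.
With the tool pointing down it reaches from about 0.35 to 0.85 m from the base axis. Payload 8.1 kg.
Tool frame: the origin (TCP) lies at the very end of the fingers, on their centre line; the grasp point (between the pads) lies robot.grip_point_offset behind it (robot.grip_point_offset is the distance from the TCP to the grasp point, in m); z points along the fingers, y is the line along which they close (so a half turn about z gives the same grasp; the last joint's range is limited). The gripper opens to 93 mm and grips with 3 to 60 N. Pads are 15 mm wide; open, the fingers measure 128 mm over their backs; the gripper's body (75 mm by 188 mm) begins 65 mm behind the grasp point.
Start: joints at [-1.298, 0.13, 1.488, -0, 1.523, -0.085], TCP at [0.21, -0.562, 0.219] pointing down, gripper open.
Joint ranges: [-2.96, 2.96], [-0.89, 2.26], [0.02, 2.5], [-1.34, 4.48], [0, 2.73], [-2.66, 2.66]. Speed limits (rad/s): [2.39, 2.39, 2.79, 3.14, 3.14, 3.14].

INTERFACE

Orientations are given as a rotation vector (axis times angle).
In Python, from plant import robot, eyes gives the robot as it stands. The module is installed in compiled form; this text tells all that it offers.
- The arm moves only by the tool apply_moves, never from a script. Its argument "steps" is one flat list of numbers, 7 for each row, row after row: the shift along the tool's x, y, z in units of 30 mm (1.0 is 30 mm), then the turn, a rotation vector about the tool's x, y, z in units of 6 degrees (1.0 is 6 degrees), then the opening in per cent of the stroke, from 0 (shut) to 100 (fully open). In form: [dx, dy, dz, ax, ay, az, fingers, dx, dy, dz, ax, ay, az, fingers, ...]. A call has 1 to 12 rows; each row shifts and turns the commanded pose from where the row before left it, along the tool's axes as they then stand; what a row does not reach is not made up. A row lasts 1/12 s, in which the tool goes at most 41.7 mm and 7.16 degrees, less where a joint would pass 70% of its speed; a pose out of reach is approached as far as the arm can. A call is refused whole if a number of a shift passes 1 or a number of a turn 1, either way. A call with a gripper value outside its range is refused whole. The fingers move at their own pace and stop on an object; "grip_force" is the grip in N (left out, the last holds). Time passes only in rows, so rows that do not move let the fingers close. It gives the time, the measured TCP pose, the force, the opening and the grip force at its end, in the units of the state.
- robot.read_state(): the state, without advancing time (a new reading comes with each control period).
- eyes.read_camera(name): name is "scene" or "top"; returns the picture (384x512x3 uint8, red, green, blue); there is no depth.
- eyes.calibration(name): a dict with "K" (3x3 intrinsics, pixels), "R" (3x3) and "t" (3): a world point X has camera coordinates R X + t. Camera axes: x right, y down, z forward; pixel columns grow to the right and rows downward; lengths in m; the calibration is good to about 2 mm. A picture is of the moment at which its call begins. calibration takes no time and is no camera call.
- robot.close_job(): hands the job in; it is judged then, once.
Trained networks look in the newest picture that a camera, given by its name, has taken for a name from the list of things; names that differ only in an ending like _2 or _b are one class to them, and where a whole thing is asked for, a point or a joint stands for the part that bears it (a point fixed in the world has none). Each returns a list of dicts, best first, with "conf" (0 to 1); they miss things now and then, are a little off and sometimes report something else, mostly with a low value. They report only what shows in the picture. A call takes as long as a camera call.
- eyes.search_frame(camera, thing): "rect" ([left, top, width, height] in pixels, round what is visible of it).
- eyes.place_of(camera, thing): "xy" ([column, row] in pixels: a listed point, or the origin of a listed thing).
The state is a dict: "t": time; "q": joint angles; "dq": joint speeds; "joint_torque": joint torques, N m; "tool_pos": TCP position; "orientation": TCP orientation; "force": force on the tool from outside, world axes, zero at the start; "wrist_torque": the same for the moment, N m; "opening": finger opening in m; "gripper_force": force on a finger pad.
Only numpy, scipy, OpenCV 4.12 (cv2) and the standard library are available. Lean on these libraries where they do the work, as an engineer would, in place of code of your own. Each camera call takes 0.05 s, during which the arm holds its last target. There are 200 camera calls.

## Working session

There is one attempt and no reset: what is moved stays moved. The work goes in short steps, Python scripts to look and compute and a tool call to move; the robot and the scene stay as the last step left them, time stands still between calls to the robot, and variables do not carry over. Pictures are saved under pics/ and viewed, at most 10 in all, crops included, and the job is handed in when it is done.

Besides the shell and the picture viewer there is one more tool, called after "Call:" by a JSON object that holds its "api" and its "payload". apply_moves: Moves the arm, as the interface text tells. Its arguments: {"type":"object","properties":{"steps":{"type":"array"},"grip_force":{"type":"number"}},"required":["steps"]}

```bash
mkdir -p pics
cat > h.py <<'E'
import numpy as np, cv2
from plant import robot, eyes
def snap(c,f):
    im=eyes.read_camera(c); cv2.imwrite('pics/'+f,cv2.cvtColor(im,cv2.COLOR_RGB2BGR)); return im
def ray(c,xy):
    k=eyes.calibration(c);K,R,t=[np.array(k[a]) for a in('K','R','t')]
    return -R.T@t, R.T@np.linalg.inv(K)@np.array([*xy,1.])
def atz(c,xy,z):
    o,d=ray(c,xy); return o+d*(z-o[2])/d[2]
def tri(a,b):
    (o1,d1),(o2,d2)=ray('scene',a),ray('top',b)
    s=np.linalg.lstsq(np.c_[d1,-d2],o2-o1,rcond=None)[0]
    p,q=o1+s[0]*d1,o2+s[1]*d2
    return (p+q)/2,np.linalg.norm(p-q)
E
python3 - <<'E'
from h import *
print(robot.read_state(),robot.grip_point_offset)
a=snap('scene','s1.png');b=snap('top','t1.png')
cv2.imwrite('pics/both.png',cv2.cvtColor(cv2.resize(np.vstack([a,b]),(400,600)),cv2.COLOR_RGB2BGR))
Z=dict(jig=0,plunger_knob=.09,pin_hole=.034,lever_knob=.061,lever_pivot=.033,lever_index=.036,red_notch_centre=.018,white_notch_centre=.018,dye_bottle_mid=.039,navy_spool_mid=.021,red_tin_mid=.0175)
for n,z in Z.items():
    r={c:eyes.place_of(c,n)[:2] for c in('scene','top')}
    for c in r: 
        for k in r[c]: print(n,c,np.round(k['xy'],1),round(k['conf'],2),atz(c,k['xy'],z).round(4))
    if r['scene'] and r['top']: print('   tri',tri(r['scene'][0]['xy'],r['top'][0]['xy']))
E
```

```text
{'t': 0.0, 'q': array([-1.29841977e+00,  1.31114367e-01,  1.48924313e+00,  2.18318327e-05,
        1.52302225e+00, -8.53861801e-02]), 'dq': array([ 0.00079997,  0.00094538,  0.00096749,  0.00114665, -0.0020669 ,
        0.00013131]), 'joint_torque': array([ 1.97837013e-03, -5.59840608e+01, -4.91756380e+01,  7.66983535e-02,
        3.56604788e-02, -1.69834684e-04]), 'tool_pos': array([ 0.20999328, -0.56145583,  0.21763527]), 'orientation': array([-3.08971074e+00, -5.58661550e-01,  2.27840452e-04]), 'force': array([0.14919459, 0.22124267, 0.27991556]), 'wrist_torque': array([-0.03461474, -0.00792042,  0.0275376 ]), 'gripper_force': 0.0, 'opening': 0.09292048499432438} 0.0188
jig scene [259.4 232.8] 0.93 [ 0.5174 -0.0306  0.    ]
jig top [249.2 195.1] 0.6 [ 0.516  -0.0382  0.    ]
   tri (array([ 0.51853309, -0.0364592 , -0.00342815]), np.float64(0.005775589617992965))
plunger_knob scene [253.9 211.2] 0.64 [0.4855 0.0241 0.09  ]
plunger_knob top [221.9 204.7] 0.49 [0.491  0.0216 0.09  ]
plunger_knob top [275.4 201.6] 0.48 [ 0.4956 -0.0932  0.09  ]
   tri (array([0.49000081, 0.02093038, 
[... 1486 characters left out ...]
_mid top [201.1 138.4] 0.73 [0.6453 0.0699 0.039 ]
dye_bottle_mid top [288.2 196.9] 0.34 [ 0.508  -0.1262  0.039 ]
   tri (array([0.64497015, 0.06972569, 0.04100022]), np.float64(0.00018866387749596952))
navy_spool_mid scene [213.3 211.6] 0.67 [ 0.6404 -0.0097  0.021 ]
navy_spool_mid top [238.1 144.7] 0.57 [ 0.6327 -0.0142  0.021 ]
   tri (array([ 0.63589411, -0.01127971,  0.02143879]), np.float64(0.008612713114710747))
red_tin_mid scene [292.4 194.2] 0.79 [ 0.5506 -0.205   0.0175]
red_tin_mid scene [209.3 210.2] 0.62 [ 0.6576 -0.0129  0.0175]
red_tin_mid top [326.5 173.3] 0.8 [ 0.5628 -0.2194  0.0175]
   tri (array([ 0.56324866, -0.22194098,  0.00692944]), np.float64(0.0017709348259652268))
```

Run:
```python
import cv2,numpy as np
a=cv2.imread('pics/s1.png')[150:290,150:350];b=cv2.imread('pics/t1.png')[110:250,170:370]
cv2.imwrite('pics/c1.png',cv2.resize(np.vstack([a,b]),None,fx=2.14,fy=2.14,interpolation=cv2.INTER_CUBIC))
cv2.imwrite('pics/c2.png',np.hstack([cv2.resize(cv2.imread(f'pics/{n}1.png'),(400,300)) for n in 'st']))
```

```text
(no output)
```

View pics/c1.png

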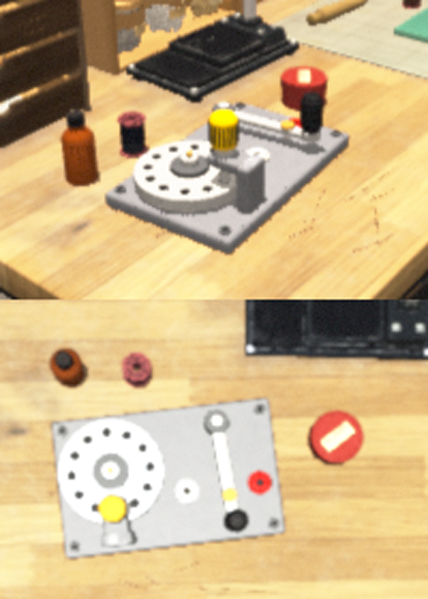

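View pics/c2.png

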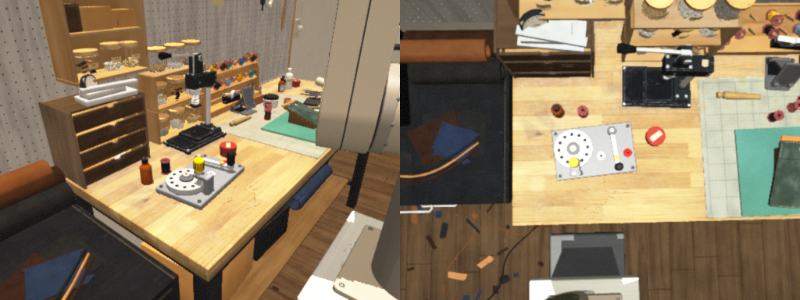

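The top view (left column of the crop) shows the red notch right of the lever, on the jig's -y side, at about top px (287,195). White is at (257,200) and the lever points between them. The scene view agrees, so red is at +0.52. Next I fit the jig pose.

```bash
cat > fit.py <<'E'
from h import *
from scipy.optimize import least_squares
def lev(th,r,z): return (52-r*np.cos(th),-58-r*np.sin(th),z)
def W(p,v):
    x,y,a=p[:3];c,s=np.cos(a),np.sin(a); return np.array([x+(c*v[0]-s*v[1])/1e3,y+(s*v[0]+c*v[1])/1e3,v[2]/1e3])
def px(c,X):
    k=eyes.calibration(c);u=np.array(k['K'])@(np.array(k['R'])@X+k['t']);return u[:2]/u[2]
E
python3 - <<'E'
from fit import *
O=[('top',(194.3,167.2),(75,120,16)),('top',(293.8,156.9),(75,-120,16)),('top',(303.2,218.6),(-75,-120,16)),('top',(201.8,230.3),(-75,120,16)),
('scene',(259.4,232.8),(0,0,0)),('top',(249.2,195.1),(0,0,0)),('scene',(253.9,211.2),(-30,60,90)),('top',(221.9,204.7),(-30,60,90)),
('scene',(252.7,205.1),(52,-58,33)),('top',(269.5,169.1),(52,-58,33)),('top',(286.8,194.6),lev(.52,80,18)),('top',(256.1,201.8),lev(-.52,80,18)),
('scene',(293.8,200.7),(108,61)),('top',(279.4,212.6),(108,61)),('top',(275.4,199.3),(80,36))]
L=lambda p,v: v if len(v)==3 else lev(p[3],*v)
f=lambda p:np.concatenate([px(c,W(p,L(p,v)))-u for c,u,v in O])
r=least_squares(f,[.517,-.037,.1,.05],loss='soft_l1')
p=r.x;print(p);print(f(p).reshape(-1,2).round(1).tolist());np.save('p.npy',p)
for n,v in dict(knob=lev(p[3],108,61),goal=lev(.52,108,61),mid=lev((p[3]+.52)/2,108,61),plunger=(-30,60,90)).items(): print(n,W(p,v).round(4))
E
```

```text
[ 0.52103974 -0.03385329  0.10467364  0.05153875]
[[-2.1, -0.3], [0.5, -2.3], [-0.4, -0.2], [-2.4, 1.0], [-0.3, -1.1], [-1.9, -2.1], [0.7, -0.2], [-0.5, 2.8], [1.4, -2.4], [0.2, -2.6], [3.3, 0.2], [0.0, -2.8], [1.6, 1.9], [-0.3, 0.1], [0.6, 1.5]]
knob [ 0.4721 -0.1029  0.061 ]
goal [ 0.4912 -0.1493  0.061 ]
mid [ 0.4789 -0.1272  0.061 ]
plunger [0.4849 0.0227 0.09  ]
```

```bash
cat >> h.py <<'E'
from scipy.spatial.transform import Rotation as Ro
def go(p,yaw):
    s=robot.read_state();R=Ro.from_rotvec(s['orientation']);T=Ro.from_euler('z',yaw)*Ro.from_euler('x',np.pi)
    print('t',s['t'],'pos',s['tool_pos'].round(4),'F',s['force'].round(1),'open',s['opening'])
    print('shift units',(R.inv().apply(np.array(p)-s['tool_pos'])/.03).round(2),'turn units',np.degrees((R.inv()*T).as_rotvec()/6).round(2))
E
python3 -c "
from h import *
go([.472,-.103,.13],.156)"
```

```text
t 1.2 pos [ 0.2102 -0.562   0.2186] F [-0.9 -0.5 -0.1] open 0.09296090089825552
shift units [ 13.53 -11.28   2.95] turn units [0.   0.   1.93]
```

Call:
{"api": "apply_moves", "payload": {"steps": [0.95,-0.8,0.2,0,0,0,100,0.95,-0.8,0.2,0,0,0,100,0.95,-0.8,0.2,0,0,0,100,0.95,-0.8,0.2,0,0,0,100,0.95,-0.8,0.2,0,0,0,100,0.95,-0.8,0.2,0,0,0,100,0.95,-0.8,0.2,0,0,0,100,0.95,-0.8,0.2,0,0,0,100,0.95,-0.8,0.2,0,0,0,100,0.95,-0.8,0.2,0,0,0,100,0.95,-0.8,0.2,0,0,0,100,0.95,-0.8,0.2,0,0,0,100]}}

```text
t: 2.2
tool_pos: [0.4303, -0.1708, 0.1467]
orientation: [3.091, 0.559, 0.001]
force: [0.4, 0.8, -0.5]
opening: 0.093
gripper_force: 0.0
```

```bash
python3 -c "
from h import *
go([.472,-.103,.13],.156)"
```

```text
t 2.2 pos [ 0.4303 -0.1708  0.1467] F [ 0.4  0.8 -0.5] open 0.09297158542246073
shift units [ 2.09 -1.63  0.56] turn units [ 0.01 -0.01  1.93]
```

Call:
{"api": "apply_moves", "payload": {"steps": [0.7,-0.55,0.2,0,0,0,100,0.7,-0.55,0.2,0,0,0,100,0.7,-0.55,0.15,0,0,0,100,0,0,0,0,0,1,100,0,0,0,0,0,0.93,100,0,0,0,0,0,0,100,0,0,0,0,0,0,100]}}

```text
t: 2.78
tool_pos: [0.4714, -0.104, 0.1302]
orientation: [3.132, 0.249, 0.0]
force: [0.1, 0.4, -0.0]
opening: 0.0928
gripper_force: 0.0
```

Run:
```python
from fit import *
p=np.load('p.npy')
go([.472,-.103,.047],.156)
a=snap('scene','s2.png');b=snap('top','t2.png')
for c in('scene','top'):
  for n,z in(('lever_knob',.061),('plunger_knob',.09)):
    for k in eyes.place_of(c,n)[:2]: print(n,c,np.round(k['xy'],1),round(k['conf'],2),atz(c,k['xy'],z).round(4))
a=a[130:270,170:370];b=b[110:250,190:390]
cv2.imwrite('pics/c3.png',cv2.cvtColor(cv2.resize(np.vstack([a,b]),None,fx=2.14,fy=2.14,interpolation=cv2.INTER_CUBIC),cv2.COLOR_RGB2BGR))
```

```text
t 2.7833 pos [ 0.4714 -0.104   0.1302] F [ 0.1  0.4 -0. ] open 0.0927504926239508
shift units [ 0.03 -0.03  2.77] turn units [ 0.   -0.    0.03]
lever_knob scene [295.9 201.4] 0.94 [ 0.4746 -0.1084  0.061 ]
plunger_knob top [222.2 206.5] 0.6 [0.4871 0.021  0.09  ]
```

View pics/c3.png

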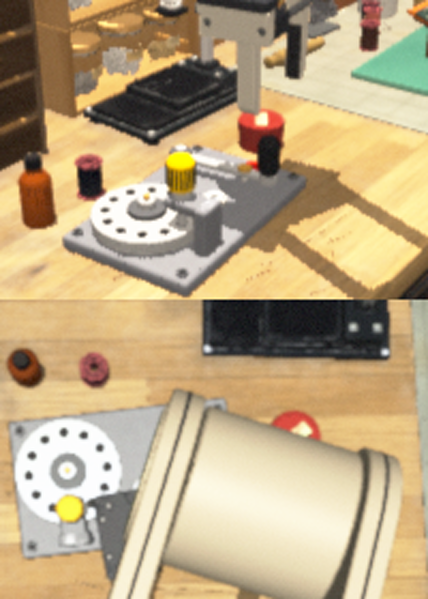

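The hand is above the knob with the left finger (scene crop about (250,100)) on one side and the right finger (295,50) on the other, straddling the black knob at (268,155). I descend and close.

Call:
{"api": "apply_moves", "payload": {"steps": [0,0,0.75,0,0,0,100,0,0,0.75,0,0,0,100,0,0,0.75,0,0,0,100,0,0,0.45,0,0,0,60,0,0,0,0,0,0,30,0,0,0,0,0,0,15,0,0,0,0,0,0,15,0,0,0,0,0,0,15,0,0,0,0,0,0,15], "grip_force": 15}}

```text
t: 3.83
tool_pos: [0.4724, -0.1044, 0.0506]
orientation: [3.131, 0.244, 0.004]
force: [-0.6, -0.5, 0.3]
opening: 0.0576
gripper_force: 0.0
```

Call:
{"api": "apply_moves", "payload": {"steps": [0,0,0.1,0,0,0,15,0,0,0,0,0,0,15,0,0,0,0,0,0,15,0,0,0,0,0,0,15,0,0,0,0,0,0,15,0,0,0,0,0,0,15,0,0,0,0,0,0,15], "grip_force": 15}}

```text
t: 4.42
tool_pos: [0.4713, -0.1041, 0.0462]
orientation: [3.132, 0.244, -0.0]
force: [-1.1, -0.7, 0.6]
opening: 0.0238
gripper_force: 15.0
```

Call:
{"api": "apply_moves", "payload": {"steps": [0.005,0.187,0,0,0,-0.5,15,0.005,0.187,0,0,0,-0.5,15,0.005,0.187,0,0,0,-0.5,15,0.005,0.187,0,0,0,-0.5,15,0.005,0.187,0,0,0,-0.5,15,0.005,0.187,0,0,0,-0.5,15,0.005,0.187,0,0,0,-0.5,15,0,0,0,0,0,0,15,0,0,0,0,0,0,15]}}

```text
t: 5.17
tool_pos: [0.484, -0.1415, 0.0461]
orientation: [3.035, 0.808, -0.001]
force: [-4.1, -2.5, 3.3]
opening: 0.0235
gripper_force: 15.0
```

Call:
{"api": "apply_moves", "payload": {"steps": [0,0.1,0,0,0,-0.25,15,0,0,0,0,0,0,15]}}

```text
t: 5.33
tool_pos: [0.4853, -0.1439, 0.0462]
orientation: [3.024, 0.85, -0.002]
force: [-5.1, -3.8, 2.7]
opening: 0.0234
gripper_force: 15.0
```

Call:
{"api": "apply_moves", "payload": {"steps": [0,0.1,0,0,0,-0.25,15,0,0,0,0,0,0,15]}}

```text
t: 5.5
tool_pos: [0.487, -0.1466, 0.0462]
orientation: [3.012, 0.889, -0.002]
force: [-3.3, -5.2, 1.8]
opening: 0.0235
gripper_force: 15.0
```

Call:
{"api": "apply_moves", "payload": {"steps": [0,0.1,0,0,0,-0.25,15,0,0,0,0,0,0,15]}}

```text
t: 5.67
tool_pos: [0.4887, -0.1492, 0.0462]
orientation: [3.0, 0.929, -0.001]
force: [-3.0, -5.0, 1.8]
opening: 0.0234
gripper_force: 15.0
```

Call:
{"api": "apply_moves", "payload": {"steps": [0,0.08,0,0,0,-0.2,15,0,0,0,0,0,0,15]}}

```text
t: 5.83
tool_pos: [0.4899, -0.1509, 0.0461]
orientation: [2.991, 0.96, -0.002]
force: [-4.6, -4.0, 2.5]
opening: 0.0234
gripper_force: 15.0
```

Run:
```python
from fit import *
go([.4912,-.1493,.047],.625)
snap('scene','s3.png')
for n in('lever_knob','lever_index','lever_pivot','red_notch_centre'):
    print(n,[(np.round(k['xy'],1),round(k['conf'],2)) for k in eyes.place_of('scene',n)[:2]])
```

```text
t 5.8333 pos [ 0.4899 -0.1509  0.0461] F [-4.6 -4.   2.5] open 0.02344320773506019
shift units [ 0.07 -0.02 -0.03] turn units [ 0.    0.01 -0.04]
lever_knob [(array([301.7, 190.8]), 0.51)]
lever_index [(array([287.1, 209.2]), 0.78)]
lever_pivot [(array([254.3, 204.7]), 0.91)]
red_notch_centre [(array([288.4, 209.9]), 0.48)]
```

The tangential force has dropped to about 0 after a pull-in of about 2.4 N, so the ball is in the notch. I release and rise.

Call:
{"api": "apply_moves", "payload": {"steps": [0,0,0,0,0,0,50,0,0,0,0,0,0,50,0,0,0,0,0,0,50,0,0,-0.5,0,0,0,60,0,0,-0.8,0,0,0,60,0,0,-0.9,0,0,0,70,0,0,-0.9,0,0,0,70,0,-0.9,-0.5,0,0,0,70,0,-1,0,0,0,0,70,0,-1,0,0,0,0,70,0,-1,0,0,0,0,70,0,0,0,0,0,0,70]}}

```text
t: 7.08
tool_pos: [0.4199, -0.0519, 0.1537]
orientation: [-2.988, -0.962, 0.001]
force: [-0.2, -1.0, -0.1]
opening: 0.0651
gripper_force: 0.0
```

Run:
```python
from fit import *
p=np.load('p.npy')
go([.485,.0225,.13],.105)
a=snap('scene','s4.png');b=snap('top','t4.png')
for c in('scene','top'):
  for n,z in(('lever_knob',.061),('lever_index',.036),('red_notch_centre',.018),('plunger_knob',.09)):
    for k in eyes.place_of(c,n)[:2]: print(n,c,np.round(k['xy'],1),round(k['conf'],2),atz(c,k['xy'],z).round(4))
for q in(.47,.52,.57): print(q,[px(c,W(p,lev(q,*v))).round(1) for v in((108,61),(80,36)) for c in('scene','top')])
cv2.imwrite('pics/c4.png',cv2.cvtColor(cv2.resize(np.vstack([a[140:260,190:350],b[120:240,220:380]]),None,fx=2.5,fy=2.5,interpolation=cv2.INTER_CUBIC),cv2.COLOR_RGB2BGR))
```

```text
t 7.0833 pos [ 0.4199 -0.0519  0.1537] F [-0.2 -1.  -0.1] open 0.06506787278830055
shift units [ 3.21 -0.75  0.79] turn units [-0.02  0.    4.95]
lever_knob scene [302.6 194.6] 0.81 [ 0.4818 -0.1459  0.061 ]
lever_knob scene [286.8 207.7] 0.58 [ 0.4733 -0.0719  0.061 ]
lever_index scene [289.7 206.1] 0.69 [ 0.4991 -0.12    0.036 ]
red_notch_centre scene [286.3 211.1] 0.39 [ 0.5101 -0.1222  0.018 ]
plunger_knob scene [254.2 208.3] 0.79 [0.4928 0.0145 0.09  ]
lever_knob top [301.6 203.4] 0.62 [ 0.4918 -0.1533  0.061 ]
lever_knob top [326.9 174.8] 0.58 [ 0.5547 -0.2118  0.061 ]
lever_index top [287.7 194.5] 0.79 [ 0.5137 -0.1255  0.036 ]
plunger_knob top [222.3 208.1] 0.52 [0.4837 0.0209 0.09  ]
0.47 [array([300., 194.]), array([297.8, 205.1]), array([287.7, 203. ]), array([289.5, 195.4])]
0.52 [array([300., 193.]), array([299.8, 203.7]), array([287.8, 202.2]), array([290.9, 194.3])]
0.57 [array([299.9, 191.9]), array([301.7, 202.2]), array([287.7, 201.4]), array([292.3, 193.3])]
```

View pics/c4.png

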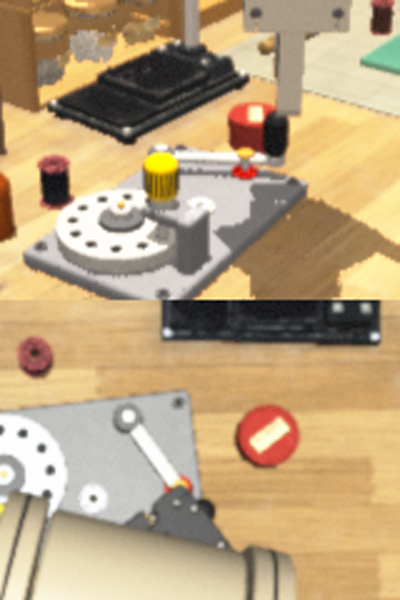

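The brass cap (scene crop (244,153)) sits right over the red disc (243,170), and the white notch is empty. On to the plunger.

Call:
{"api": "apply_moves", "payload": {"steps": [0.8,-0.18,0.05,0,0,0,70,0.8,-0.18,0.05,0,0,0,70,0.8,-0.18,0.05,0,0,0,70,0.83,-0.18,0.05,0,0,0,70,0,0,0,0,0,1,70,0,0,0,0,0,1,70,0,0,0,0,0,1,70,0,0,0,0,0,1,70,0,0,0,0,0,0.95,70,0,0,0,0,0,0,70]}}

```text
t: 8.42
tool_pos: [0.4885, 0.0184, 0.1479]
orientation: [-3.138, -0.154, 0.001]
force: [-0.1, 0.6, 0.0]
opening: 0.065
gripper_force: 0.0
```

Run:
```python
from fit import *
go([.486,.022,.074],.105)
a=snap('scene','s5.png');b=snap('top','t5.png')
print([(k['xy'],k['conf'],atz('scene',k['xy'],.09)) for k in eyes.place_of('scene','plunger_knob')[:2]])
print([(k['xy'],k['conf'],atz('top',k['xy'],.036)) for k in eyes.place_of('top','lever_index')[:2]])
cv2.imwrite('pics/c5.png',cv2.cvtColor(cv2.resize(np.vstack([a[130:250,180:340],b[120:240,180:340]]),None,fx=2.5,fy=2.5,interpolation=cv2.INTER_CUBIC),cv2.COLOR_RGB2BGR))
```

```text
t 8.4167 pos [0.4885 0.0184 0.1479] F [-0.1  0.6  0. ] open 0.06502353105044942
shift units [-0.07 -0.13  2.46] turn units [-0.    0.   -0.07]
[([254.4, 209.1], 0.75, array([0.49029135, 0.01680992, 0.09      ]))]
[([290.9, 192.3], 0.89, array([ 0.51857299, -0.13289776,  0.036     ]))]
```

View pics/c5.png

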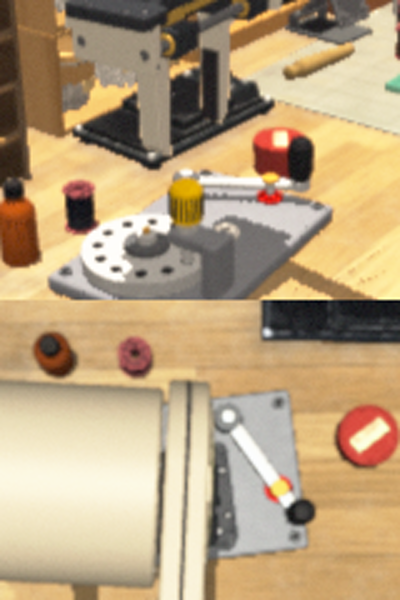

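The top crop shows the brass cap (279,489) centred on the red disc, and the yellow knob (scene (186,202)) stands between the fingers. Descend and grip.

Call:
{"api": "apply_moves", "payload": {"steps": [-0.06,-0.11,0.6,0,0,0,70,0,0,0.6,0,0,0,70,0,0,0.6,0,0,0,70,0,0,0.4,0,0,0,60,0,0,0.23,0,0,0,40,0,0,0,0,0,0,20,0,0,0,0,0,0,20,0,0,0,0,0,0,20,0,0,0,0,0,0,20,0,0,0,0,0,0,20,0,0,0,0,0,0,20,0,0,0,0,0,0,20], "grip_force": 45}}

```text
t: 9.62
tool_pos: [0.4873, 0.0213, 0.0765]
orientation: [3.137, 0.162, 0.004]
force: [-0.0, -2.5, 6.5]
opening: 0.0267
gripper_force: 45.0
```

Call:
{"api": "apply_moves", "payload": {"steps": [0,0,0,0,0,0,10,0,0,0,0,0,0,10,0,0,0,0,0,0,10], "grip_force": 45}}

```text
t: 9.87
tool_pos: [0.4873, 0.0213, 0.0764]
orientation: [3.137, 0.162, 0.003]
force: [0.2, -3.1, 6.0]
opening: 0.0272
gripper_force: 45.0
```

Call:
{"api": "apply_moves", "payload": {"steps": [0,0,-0.15,0,0,0,10,0,0,-0.15,0,0,0,10,0,0,-0.15,0,0,0,10,0,0,0,0,0,0,10,0,0,0,0,0,0,10]}}

```text
t: 10.28
tool_pos: [0.4871, 0.0213, 0.0883]
orientation: [3.137, 0.162, 0.003]
force: [10.0, -2.6, -11.2]
opening: 0.0269
gripper_force: 45.0
```

Call:
{"api": "apply_moves", "payload": {"steps": [0,0,-0.1,0,0,0,10,0,0,0,0,0,0,10,0,0,0,0,0,0,10]}}

```text
t: 10.53
tool_pos: [0.4871, 0.0213, 0.0911]
orientation: [3.137, 0.162, 0.003]
force: [9.4, -4.1, -12.0]
opening: 0.0268
gripper_force: 45.0
```

Call:
{"api": "apply_moves", "payload": {"steps": [0,0,-0.08,0,0,0,10,0,0,0,0,0,0,10,0,0,0,0,0,0,10]}}

```text
t: 10.78
tool_pos: [0.4871, 0.0213, 0.0934]
orientation: [3.137, 0.162, 0.003]
force: [11.6, -3.9, -14.1]
opening: 0.0268
gripper_force: 45.0
```

Call:
{"api": "apply_moves", "payload": {"steps": [0,0,-0.06,0,0,0,10,0,0,0,0,0,0,10,0,0,0,0,0,0,10]}}

```text
t: 11.03
tool_pos: [0.487, 0.0213, 0.0946]
orientation: [3.137, 0.162, 0.003]
force: [13.0, -3.2, -17.9]
opening: 0.027
gripper_force: 45.0
```

Call:
{"api": "apply_moves", "payload": {"steps": [0,0,-0.06,0,0,0,10,0,0,0,0,0,0,10,0,0,0,0,0,0,10]}}

```text
t: 11.28
tool_pos: [0.4869, 0.0213, 0.0947]
orientation: [3.137, 0.162, 0.003]
force: [20.5, -3.0, -33.7]
opening: 0.0268
gripper_force: 45.0
```

The stop is reached: 18.2 mm of travel, and the force jumps. I ease off slightly, grip harder and verify.

Call:
{"api": "apply_moves", "payload": {"steps": [0,0,0.02,0,0,0,10,0,0,0,0,0,0,10,0,0,0,0,0,0,10,0,0,0,0,0,0,10,0,0,0,0,0,0,10,0,0,0,0,0,0,10], "grip_force": 58}}

```text
t: 11.78
tool_pos: [0.487, 0.0213, 0.0946]
orientation: [3.137, 0.162, 0.003]
force: [18.2, -3.4, -27.7]
opening: 0.0267
gripper_force: 58.0
```

Run:
```python
from fit import *
p=np.load('p.npy')
a=snap('scene','s6.png');b=snap('top','t6.png')
print(eyes.place_of('scene','plunger_knob')[:1],eyes.place_of('top','lever_index')[:1],[px('scene',W(p,(-30,60,z))) for z in(90,108)])
s=robot.read_state();print(s['t'],s['tool_pos'],s['force'],s['opening'])
cv2.imwrite('pics/c6.png',cv2.cvtColor(cv2.resize(np.vstack([a[130:250,180:340],b[120:240,180:340]]),None,fx=2.5,fy=2.5,interpolation=cv2.INTER_CUBIC),cv2.COLOR_RGB2BGR))
```

```text
[] [{'xy': [290.6, 193.2], 'conf': 0.69}] [array([254.56767734, 211.01069799]), array([254.41427248, 203.0371165 ])]
11.9833 [0.48696739 0.02128198 0.09464483] [ 17.37414336  -3.63084077 -27.39539109] 0.026871840322479766
```

View pics/c6.png

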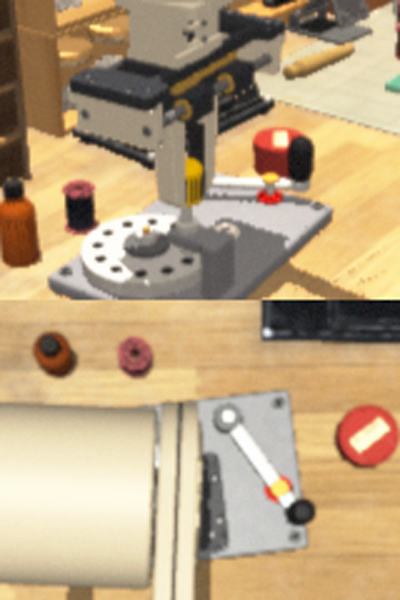

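The yellow knob is held about 20 crop px higher: its underside is at scene row 207, up from about 223, and the pin's stem shows below it. The lever cap is still on the red disc (279,489), and the bottle, spool and tin have not moved. I hand the job in.

```bash
python3 -c "
from plant import robot
print(robot.close_job())"
```

```text
the job is handed in; nothing more can be done
None
```

The brake lever sits by itself in the red notch, the index pin is held up against its stop with the arm still gripping the knob, the bottle, spool and tin stand where they were, and the job was handed in at about 12 s.

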